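# Raise the insertion line's pace by four clicks

### The arm

A 6-joint arm with a two-finger parallel gripper is mounted at the origin on the work surface. World frame = base frame: x ahead of the robot, y to its left, z up, the work surface at z = 0. Lengths are in m, angles in rad, forces in N, time in s.
With the tool pointing down it reaches from about 0.375 to 0.9 m from the base axis. Payload 3.1 kg.
Tool frame: the origin (TCP) lies between the finger pads; the fingertips stand manip.finger_overhang ahead of it and the grasp point (between the pads) lies 5 mm behind it (manip.finger_overhang is the distance from the TCP to the fingertips, in m); z points along the fingers, y is the line along which they close (so a half turn about z gives the same grasp; the last joint's range is limited). The gripper opens to 85 mm and grips with 20 to 120 N. Pads are 22 mm wide; open, the fingers measure 114 mm over their backs; the gripper's body (76 mm by 85 mm) begins 54 mm behind the grasp point. The pads swing forward as they close: fully open they stand 13 mm farther back than shut.
Start: joints at [1.014, 0.527, 1.433, -0, 1.181, -0.178], TCP at [0.231, 0.581, 0.245] pointing down, gripper open.
Joint ranges: [-3.08, 3.08], [-0.75, 2.2], [0.22, 2.44], [-1.43, 4.57], [0, 2.65], [-2.85, 2.85]. Speed limits (rad/s): [2.79, 2.79, 3.14, 3.14, 3.14, 3.14].

### API

Orientations are given as a unit quaternion [x, y, z, w].
In Python, from station import manip gives the robot as it stands.
- The arm moves only by the tool drive_tool, never from a script. Its argument "plan" is a list of rows, each a list of 7 numbers: the shift along the tool's x, y, z in m, then the turn, a rotation vector about the tool's x, y, z in degrees, then the opening, from -1 (shut) to 1 (fully open). In form: [[x, y, z, wx, wy, wz, gripper], ...]. A call has 1 to 10 rows; each row shifts and turns the commanded pose from where the row before left it, along the tool's axes as they then stand; what a row does not reach is not made up. A row lasts 1/10 s, in which the tool goes at most 50 mm and 8.59 degrees, less where a joint would pass 70% of its speed; a pose out of reach is approached as far as the arm can. A call is refused whole if a number of a shift passes 0.05 or a number of a turn 8.59, either way. A call with a gripper value outside its range is refused whole. The fingers move at their own pace and stop on an object; "newtons" is the grip in N (left out, the last holds). Time passes only in rows, so rows that do not move let the fingers close. It gives the time, the measured TCP pose, the force, the opening and the grip force at its end, in the units of the state.
- manip.sense(): the state, without advancing time (a new reading comes with each control period).
- manip.snapshot(name): name is "scene" or "top"; returns a dict with "image" (480x640x3 uint8, red, green, blue), "z_map" (480x640 float32, m along the optical axis (not along the pixel's ray), 0 where there is no reading), "fov_y" (degrees; the focal length in pixels is half the picture's height over the tangent of half this angle, whatever the lens; pixels are square), "cx", "cy" (the principal point, pixels), "k1" (the pictures are not rectified: a ray, as slopes to the right and down, at radius r is drawn at 1 + k1 r^2 times it, then the intrinsics apply), "extrinsics" (4x4, takes a point from camera to world coordinates). Camera axes: x right, y up, looking along -z (the intrinsics and any distortion apply to the point x, -y, -z); pixel columns grow to the right and rows downward; lengths in m; the calibration is good to about 2 mm. A picture is of the moment at which its call begins.
- manip.sign_off(): hands the job in; it is judged then, once.
The state is a dict: "t": time; "q": joint angles; "qd": joint speeds; "tau": joint torques, N m; "tcp_pos": TCP position; "tool_rot": TCP orientation; "force": force on the tool from outside, world axes, zero at the start; "ft_torque": the same for the moment, N m; "finger_gap": opening from 0.0 (shut) to 1.0 (fully open); "gripper_force": force on a finger pad.
Only numpy, scipy, OpenCV 4.12 (cv2) and the standard library are available. Lean on these libraries where they do the work, as an engineer would, in place of code of your own. Each camera call takes 0.05 s, during which the arm holds its last target. There are 200 camera calls.

### The job

Raise the pace of the board line by four steps: with a fingertip, push the pointer bar of the click-stop dial round clockwise by exactly four clicks from where it stands, pushing gently and not pinching the bar; then press the green button all the way in and let it go, so that the line takes the new pace. Do not touch the emergency stop, and leave the loose transformers and the heat sink where they stand.

Things in the scene. Friction and masses are not known exactly. Their poses are not given: they have to be found in the camera images.
- dial (a joint): angle of the pace dial (grey skirt, black bar, ringed by ten white dots), rad: 0 at its lowest click, growing clockwise from above. Ten clicks 0.5236 apart, 0 to 4.712, with stops just beyond; it starts at rest in one of the first four. It resists with up to about 0.13 N m (6 N pushed 22 mm from the axis); past halfway to the next click it snaps there by itself, ahead of the finger, and stays.
- dial_bar: the dial's raised black bar, 58 x 13 x 19 mm high, on its round grey skirt (62 mm diameter), turning with it. Origin: on the dial's axis at the bar's underside (the skirt's top, 9 mm above the panel). z = the axis, square out of the panel, which slopes 10 degrees down to the console's front; x = along the bar to the end with the white pointer line; y = across it.
- bar_tip (a point): point on the bar's top at its pointer end: 27 mm from the axis along the bar, 19 mm above the bar's underside.
- set_button (a joint): travel of the green push button, m: 0 out, 0.005 fully in; a spring returns it. Fully in takes 5 N.
- set_button_top (a point): centre of the green button's top face, 28 mm diameter, standing out of a 44 mm steel collar on the same panel, 128 mm from the dial's axis; its top is 22 mm above the panel, 9 mm above the collar. z points square out of the panel; press along -z. The point moves with the button.
- console: the fixed control console: grey wedge 170 mm deep (x), 250 mm wide (y), its panel sloping from 87 mm high at the back (+x) to 57 mm at the front (-x, towards the robot at yaw 0). Origin: centre of its underside. The dial's axis meets the panel at x -4, y +48 mm; the green button is at x -22, y -78 mm. A flat display and a small amber lamp are also on the panel.
- estop: emergency stop, not to be touched: fixed yellow box 72 x 72 x 56 mm with a red mushroom head (40 mm diameter) up to 88 mm. Origin: centre of its underside.
- trafo_a: loose red transformer with a steel core on a white base, 42 x 36 x 35 mm, upright. Origin: centre of its underside.
- trafo_b: a second, like transformer. Origin: centre of its underside.
- heat_sink: loose black finned heat sink, 60 x 44 x 30 mm. Origin: centre of its underside.

How it is judged:
On the way, in this order (a step that is already met when the one before it is completed fails the run):
1. the dial has been turned four clicks up and rests there (distance of bar_tip from where it was at the start of the episode between 0.0445 and 0.0486 m and value of joint dial between 1.833 and 3.927 rad and value of joint set_button below 0.002 m), for 0.3 s.
2. the green button is pressed in with the dial at its new click (distance of bar_tip from where it was at the start of the episode between 0.0445 and 0.0486 m and value of joint dial between 1.833 and 3.927 rad and value of joint set_button above 0.004 m), for 0.05 s.
At the end, for the whole second after the job is handed in: the dial rests exactly four clicks (120 degrees, within about a quarter of a click) clockwise of where it started, after which the green button was pressed in at least 4 mm and has come back out (distance of bar_tip from where it was at the start of the episode between 0.0445 and 0.0486 m and value of joint dial between 1.833 and 3.927 rad and value of joint set_button below 0.001 m and velocity of joint dial between -0.05 and 0.05 rad/s); the robot touches nothing.
It fails at once if the dial's bar is pinched or forced: more than 30 N between fingers and bar (contact force between the fingers and dial_bar above 30 N).
It fails at once if the emergency stop is touched (contact force between any of the fingers, the arm and estop above 0.5 N).
It fails at once if a loose part on the bench is moved more than 10 mm or lifted (distance of any of trafo_a, trafo_b, heat_sink from where it was at the start of the episode above 0.01 m).
It also fails if it takes over 40 s, if anything falls off the work surface, if the arm or the gripper's body presses on something with over 40 N, if the wrist force passes 120 N, or if a joint passes its speed limit or range.

## Working session

There is one attempt and no reset: what is moved stays moved. The work goes in short steps, Python scripts to look and compute and a tool call to move; the robot and the scene stay as the last step left them, time stands still between calls to the robot, and variables do not carry over. Pictures are saved under pics/ and viewed, at most 10 in all, crops included, and the job is handed in when it is done.

Besides the shell and the picture viewer there is one more tool, called after "Emit:" as name([rows], argument=value, ...), one row to a line, values as JSON. drive_tool: Moves the arm, as the interface text tells. Its arguments: {"type":"object","properties":{"plan":{"type":"array"},"newtons":{"type":"number"}},"required":["plan"]}

```bash
ls; mkdir -p pics; cat > h.py <<'E'
import numpy as np, cv2
from station import manip
def snap(n):
    s=manip.snapshot(n); np.savez(f'{n}.npz',**s); return s
def K(s):
    h=s['image'].shape[0]; f=h/2/np.tan(np.radians(s['fov_y'])/2)
    return np.array([[f,0,s['cx']],[0,f,s['cy']],[0,0,1.]]),np.array([float(s['k1']),0,0,0,0])
def pts(s,uv,z=None):
    k,d=K(s); uv=np.array(uv,float).reshape(-1,1,2)
    n=cv2.undistortPoints(uv,k,d)[:,0]
    if z is None: z=np.array([s['z_map'][int(round(v)),int(round(u))] for u,v in uv[:,0]])
    c=np.c_[n[:,0]*z,-n[:,1]*z,-z*np.ones(len(n))]
    E=np.array(s['extrinsics']); return c@E[:3,:3].T+E[:3,3]
def proj(s,P):
    k,d=K(s);E=np.array(s['extrinsics']);c=(np.atleast_2d(P)-E[:3,3])@E[:3,:3]
    c=c*[1,-1,-1]
    return cv2.projectPoints(c.reshape(-1,1,3),np.zeros(3),np.zeros(3),k,d)[0][:,0]
E
python3 - <<'E'
from h import *
for n in('top','scene'):
    s=snap(n); cv2.imwrite(f'pics/{n}.png',s['image'][:,:,::-1]); print(s['fov_y'],s['k1'],s['extrinsics'])
print(manip.sense(),manip.finger_overhang)
E
```

```text
pics
51.45595238521694 -0.10910917021600046 [[-0.07042157  0.97164923 -0.22569576  0.33616345]
 [-0.99751061 -0.06776524  0.01950514  0.01649869]
 [ 0.00365783  0.2265075   0.97400255  1.04473011]
 [ 0.          0.          0.          1.        ]]
46.4982857996532 0.06029413557909663 [[-0.27422093 -0.68188367  0.67811322  1.22315669]
 [ 0.96147978 -0.1804995   0.20730788  0.21852427]
 [-0.01896076  0.70884031  0.7051141   0.79482389]
 [ 0.          0.          0.          1.        ]]
{'t': 0.1, 'q': array([ 1.01345756e+00,  5.28379429e-01,  1.43377451e+00,  2.16837936e-05,
        1.18140649e+00, -1.78474170e-01]), 'qd': array([-0.00057517, -0.0010959 , -0.00504   , -0.00035013, -0.00092116,
       -0.00067515]), 'tau': array([-4.32771740e-04, -4.43306530e+01, -1.78587466e+01, -3.06814709e-04,
        3.89715671e-03, -3.62398367e-06]), 'tcp_pos': array([0.23078688, 0.58016529, 0.24442752]), 'tool_rot': array([ 1.88305339e-01,  9.82110040e-01, -9.14438978e-04, -3.63221845e-04]), 'force': array([-0.2743431 , -0.37977748, -0.25675162]), 'ft_torque': array([ 0.04776093, -0.00048721, -0.04041971]), 'gripper_force': 0.0, 'finger_gap': 0.999814105012887} 0.014
```

View pics/top.png

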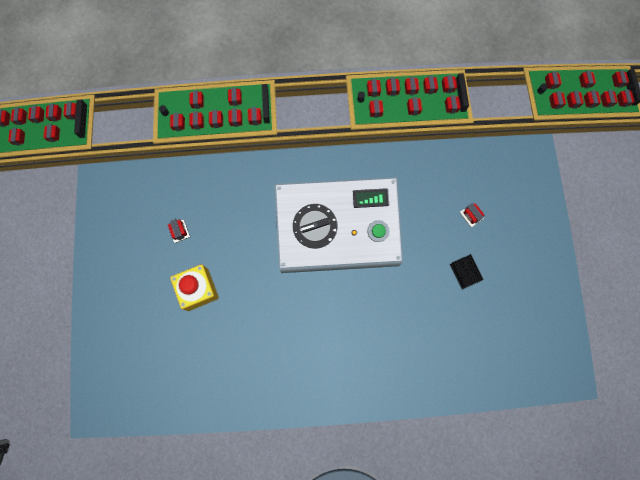

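View pics/scene.png

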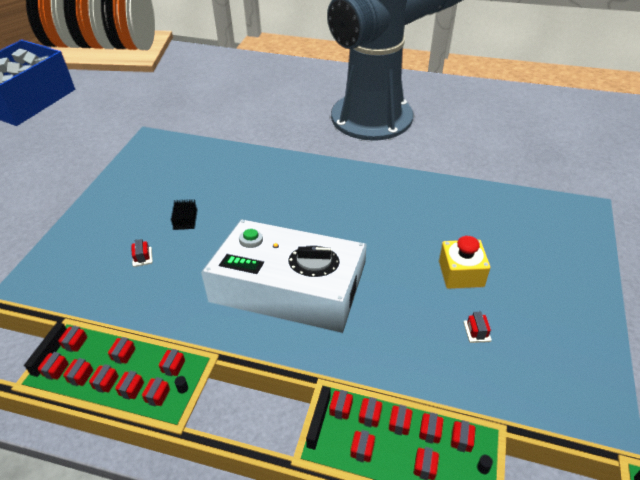

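The top view shows the dial at about (315,226), the green button at (378,231) and the e-stop at (188,287). I'll enlarge the dial next.

```bash
python3 - <<'E'
import cv2,numpy as np
a=cv2.imread('pics/top.png')[170:280,270:410]
b=cv2.imread('pics/scene.png')[235:285,280:350]
cv2.imwrite('pics/c1.png',np.vstack([cv2.resize(a[20:90,10:80],(560,560),interpolation=cv2.INTER_CUBIC)]))
from h import *
s=dict(np.load('top.npz'));c=dict(np.load('scene.npz'))
print(pts(s,[(278,187),(396,181),(400,261),(281,267),(378,231),(315,226)]))
print(pts(c,[(251,234),(316,253)]))
E
```

```text
[[ 0.6647546   0.08364268  0.08803666]
 [ 0.6603581  -0.1555743   0.09034387]
 [ 0.50194154 -0.15224646  0.05546774]
 [ 0.5063431   0.08810076  0.0567507 ]
 [ 0.55965096 -0.10935851  0.08772201]
 [ 0.57570221  0.01441551  0.09871033]]
[[ 0.56933554 -0.10433958  0.09309444]
 [ 0.58702235  0.02232761  0.09569313]]
```

View pics/c1.png

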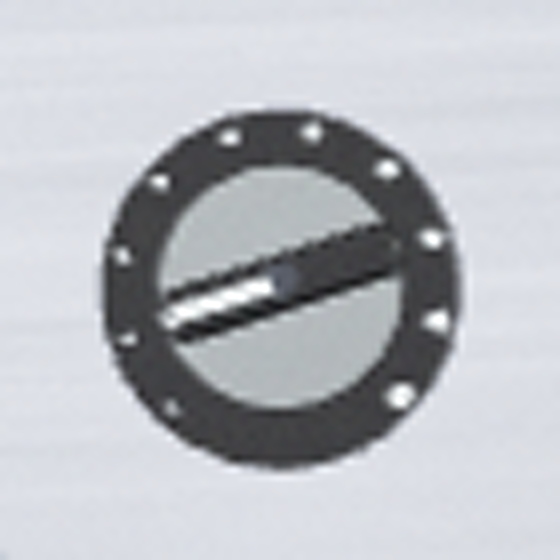

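The pointer line runs left and slightly down, at about (165,315) in the crop, next to the second dot. That makes it click 1, so the goal is click 5. Next I refine the console pose with both cameras.

```bash
cat >> h.py <<'E'
def Rz(a): c,s=np.cos(a),np.sin(a); return np.array([[c,-s,0],[s,c,0],[0,0,1.]])
def Ry(a): c,s=np.cos(a),np.sin(a); return np.array([[c,0,s],[0,1,0],[-s,0,c]])
E
python3 - <<'E'
from h import *
S={n:dict(np.load(n+'.npz')) for n in('top','scene')}
k=np.ones((3,3))
def rays(s,uv):
    p=pts(s,uv,np.array([1.0]));o=np.array(s['extrinsics'])[:3,3];d=(p-o)[0];return o,d/np.linalg.norm(d)
def tri(uv):
    A=0;b=0
    for n,x in uv.items():
        o,d=rays(S[n],[x]);M=np.eye(3)-np.outer(d,d);A=A+M;b=b+M@o
    p=np.linalg.solve(A,b);return p,[proj(S[n],p)[0]-x for n,x in uv.items()]
g={};
for n,box in(('top',(215,245,365,392)),('scene',(225,246,236,266))):
    im=S[n]['image'].astype(int);v0,v1,u0,u1=box;r=im[v0:v1,u0:u1]
    m=(r[...,1]>r[...,0]*1.6)&(r[...,1]>r[...,2]*1.25)
    y,x=np.nonzero(m);g[n]=np.array([x.mean()+u0,y.mean()+v0]);print(n,m.sum(),g[n],pts(S[n],[g[n]]))
print('green',tri(g))
s=S['top'];V,U=np.mgrid[190:262,283:395]
P=pts(s,np.c_[U.ravel(),V.ravel()])
A=np.c_[P[:,:2],np.ones(len(P))];m=np.ones(len(P),bool)
for _ in range(8):
    c=np.linalg.lstsq(A[m],P[m,2],rcond=None)[0];m=abs(P[:,2]-A@c)<.002
print('plane',c,m.mean(),'slope deg',np.degrees(np.arctan(np.hypot(c[0],c[1]))),'yaw',np.degrees(np.arctan2(c[1],c[0])))
yaw=-.018;C=np.array([.5833,-.034,0])
# panel mask contour
im=s['image'];hs=im.min(2)>150
m8=np.zeros(hs.shape,np.uint8);m8[170:280,270:410]=hs[170:280,270:410]
cs,_=cv2.findContours(m8,0,2);cc=max(cs,key=cv2.contourArea)
q=cc[:,0].astype(float);o=np.array(s['extrinsics'])[:3,3];d=pts(s,q,np.ones(len(q)))-o
t=(c[0]*o[0]+c[1]*o[1]+c[2]-o[2])/(d[:,2]-c[0]*d[:,0]-c[1]*d[:,1]);W=o+d*t[:,None]
r=cv2.minAreaRect(W[:,:2].astype(np.float32)*1000);print(r)
for n in S:
  print(n)
  for yy,C in((-.018,np.array([r[0][0]/1000,r[0][1]/1000,0])),):
    L=np.array([[-4,48,72-4*np.tan(np.radians(10))],[-22,-78,72-22*np.tan(np.radians(10))]])/1000
    N=Ry(-np.radians(10))@[0,0,1]
    Q=np.array([L[0]+N*.028,L[1]+N*.022])@Rz(yy).T+C;print(Q,proj(S[n],Q))
E
```

```text
top 144 [378.35416667 230.45138889] [[ 0.55952394 -0.10949454  0.09280048]]
scene 135 [250.0962963  234.07407407] [[ 0.56996619 -0.10582772  0.09313274]]
green (array([ 0.5614937 , -0.1103635 ,  0.08400082]), [array([-0.14311487,  0.05632141]), array([-0.16765937, -0.02046211])])
plane [-0.13908209  0.03090864  0.15789302] 0.08407738095238096 slope deg 8.108652905149837 yaw 167.4706015085537
((588.31103515625, -35.83348083496094), (251.7052764892578, 179.65536499023438), 89.98753356933594)
top
[[ 0.58031428  0.01231825  0.09886931]
 [ 0.56109103 -0.11335611  0.08978658]] [[315.91062012 223.63274513]
 [380.0514833  229.91190894]]
scene
[[ 0.58031428  0.01231825  0.09886931]
 [ 0.56109103 -0.11335611  0.08978658]] [[311.48176433 247.95595247]
 [248.13117719 231.33350807]]
```

```bash
cat > fit.py <<'E'
from h import *
from scipy.optimize import least_squares
S={n:dict(np.load(n+'.npz')) for n in('top','scene')}
g={'top':(378.35,230.45),'scene':(250.1,234.07)}
ring={}
for n,b in(('top',(195,257,285,345)),('scene',(238,284,282,346))):
    v0,v1,u0,u1=b;r=cv2.resize(S[n]['image'][v0:v1,u0:u1],None,fx=4,fy=4,interpolation=cv2.INTER_CUBIC)
    m=(r.max(2)<110).astype(np.uint8);cs,_=cv2.findContours(m,0,1);c=max(cs,key=cv2.contourArea)
    e=cv2.fitEllipse(cv2.convexHull(c));ring[n]=((e[0][0]+.5)/4-.5+u0,(e[0][1]+.5)/4-.5+v0);print(n,ring[n],e[1])
T=np.tan(np.radians(10));N=np.array([-np.sin(np.radians(10)),0,np.cos(np.radians(10))])
def loc(x,y,h): return np.array([x,y,.072+x*T])+N*h
dl,gr=loc(-.004,.048,0),loc(-.022,-.078,.022)
def res(p,full=False):
    C=np.array([p[0],p[1],0]);R=Rz(p[2]);o=[]
    for i,n in enumerate(S):
        sh=np.array(p[3+3*i:6+3*i])
        o.append((proj(S[n],np.array([R@dl+C+sh,R@gr+C+sh]))-np.array([ring[n],g[n]])).ravel()/.4)
    o=np.concatenate(o); return o if full else np.r_[o,np.array(p[3:])/.0015]
f=least_squares(res,[.583,-.034,-.018]+[0]*6,x_scale=[.01,.01,.01]+[.001]*6)
print(f.x.round(4),res(f.x,True)*.4)
C=np.array([*f.x[:2],0]);R=Rz(f.x[2])
if __name__=='__main__':
    print('dial panel',R@dl+C,'btn',R@gr+C)
    for n in S:
        V,U=np.mgrid[0:480:1,0:640:1];P=pts(S[n],np.c_[U.ravel(),V.ravel()])
        l=(P-C)@R;h=(l[:,2]-.072-l[:,0]*T)*np.cos(np.radians(10))
        k=(abs(l[:,0])<.08)&(abs(l[:,1])<.12)&(l[:,1]<.01)&(l[:,1]>-.05)&(P[:,2]>.04)
        print(n,k.sum(),np.percentile(h[k],[10,50,90]),'x ext')
        k=(abs(h)<.01)&(abs(l[:,0])<.12)&(abs(l[:,1])<.16);print(np.percentile(l[k],[.5,99.5],axis=0)[:,:2])
    s=S['top'];up=lambda uv:(np.array(uv)+.5)/8-.5+[280,190]
    # pointer line tip mid & hub in crop, on bar top plane
    Dz=R@(dl+N*.028)+C;k,d=K(s);n_=R@N;o=np.array(s['extrinsics'])[:3,3]+0
    uv=[up((172,312)),up((270,287)),up((165,318)),up((395,240))]
    dd=pts(s,uv,np.ones(4))-o-0;t=((Dz-o-0)@n_)/(dd@n_);W=o+dd*t[:,None]
    print('proj axis top in crop',(proj(s,Dz)[0]-[280,190]+.5)*8-.5)
    L=(W-Dz)@R@np.array([[np.cos(np.radians(10)),0,np.sin(np.radians(10))],[0,1,0],N]).T
    print(L.round(4))
    a=L[0]-L[1];print('angle',np.degrees(np.arctan2(a[1],a[0])));a=L[2]-L[3];print('angle',np.degrees(np.arctan2(a[1],a[0])))
E
python3 fit.py
```

```text
top (314.4770259857178, 225.71245574951172) (176.7630615234375, 177.63580322265625)
scene (313.3440475463867, 260.68027687072754) (123.63893127441406, 201.84710693359375)
[ 5.876e-01 -3.180e-02  5.500e-03 -8.000e-04 -4.000e-04 -3.000e-04
  8.000e-04  4.000e-04 -1.700e-03] [-0.19667768  0.43610601  0.13432229 -0.54315331  0.25638897  0.74179385
 -0.28391442 -0.99451297]
dial panel [0.5833122  0.01618836 0.07129469] btn [ 0.56218675 -0.10993     0.08978658]
top 2374 [-0.00119153  0.00112723  0.00373173] x ext
[[-0.08656194 -0.1256098 ]
 [ 0.08395659  0.12251552]]
scene 1889 [0.00056095 0.00200723 0.00384255] x ext
[[-0.08345228 -0.12325416]
 [ 0.08755453  0.12516413]]
proj axis top in crop [275.63685975 280.97156501]
[[-0.0057  0.0259  0.    ]
 [-0.0014  0.0015 -0.    ]
 [-0.0071  0.0277  0.    ]
 [ 0.0079 -0.0299  0.    ]]
angle 100.16046446388805
angle 104.60042241040888
```

```bash
python3 - <<'E'
import cv2
a=cv2.imread('pics/scene.png')[215:335,195:375];cv2.imwrite('pics/c2.png',cv2.resize(a,None,fx=4,fy=4,interpolation=cv2.INTER_CUBIC))
a=cv2.imread('pics/top.png')[170:280,265:410];cv2.imwrite('pics/c3.png',cv2.resize(a,None,fx=5,fy=5,interpolation=cv2.INTER_CUBIC))
E
```

```text
(no output)
```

View pics/c2.png

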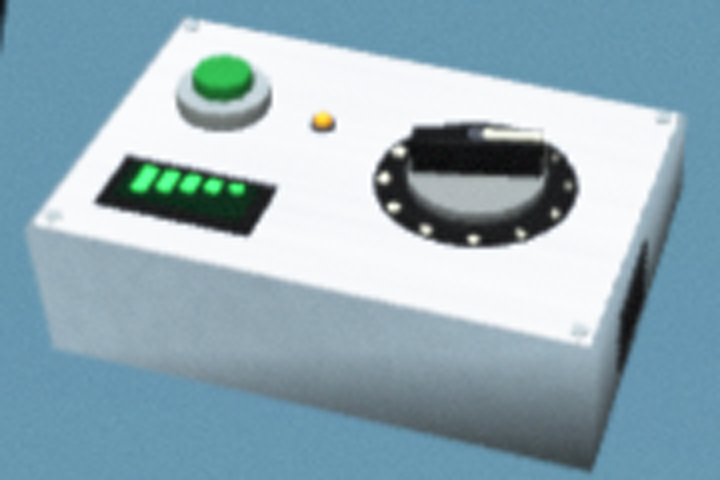

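View pics/c3.png

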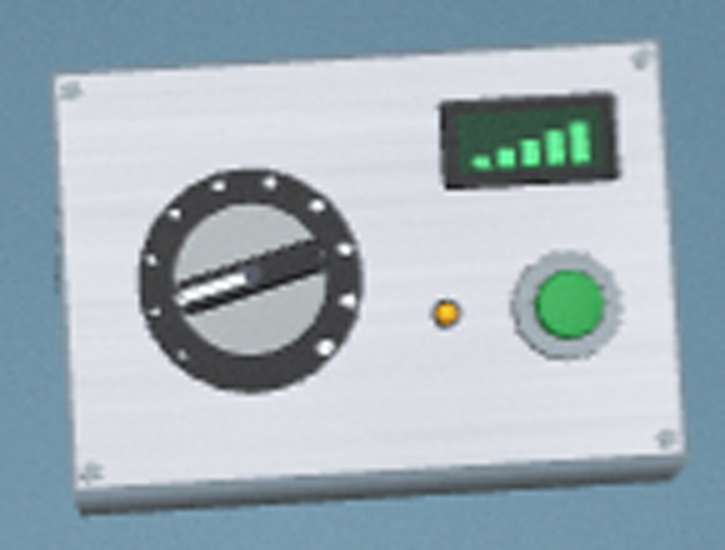

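In the scene crop the panel corners are at (184,18), (687,115), (592,345) and (27,226), and the ring centre is near (476,184). In the top crop the corners are at (54,74), (658,41), (686,456) and (77,490), with the ring at (250,280) and the green button at (570,304). I'll fit the pose to all of these.

```bash
cat > fit.py <<'E'
from h import *
from scipy.optimize import least_squares
S={n:dict(np.load(n+'.npz')) for n in('top','scene')}
T=np.tan(np.radians(10));N=np.array([-np.sin(np.radians(10)),0,np.cos(np.radians(10))])
def loc(x,y,h): return np.array([x,y,.072+x*T])+N*h
dl,gr=loc(-.004,.048,0),loc(-.022,-.078,.022)
c=[loc(a*.085,b*.125,0) for a,b in((1,1),(1,-1),(-1,-1),(-1,1))]
M={'top':np.array(c+[dl,gr]),'scene':np.array(c+[dl,gr]+[[.085,-.125,0],[.085,.125,0]])}
f5=lambda a:(np.array(a,float)+.5)/5-.5+[265,170]
f4=lambda a:(np.array(a,float)+.5)/4-.5+[195,215]
O={'top':f5([(54,74),(658,41),(686,456),(77,490),(250.5,280),(569.5,304)]),
'scene':f4([(592,345),(27,226),(184,18),(687,115),(476.5,184.5),(222.5,74.5),(53,347),(592,470)])}
def res(p,full=False):
    C=np.array([p[0],p[1],0]);R=Rz(p[2]);o=[]
    for i,n in enumerate(S): o.append((proj(S[n],M[n]@R.T+C+p[3+3*i:6+3*i])-O[n])/.4)
    return o if full else np.r_[np.concatenate(o).ravel(),np.array(p[3:])/.0015]
f=least_squares(res,[.583,-.034,-.018]+[0]*6,x_scale=[.01,.01,.01]+[.001]*6)
C=np.array([*f.x[:2],0]);R=Rz(f.x[2])
Rp=R@Ry(-np.radians(10))   # panel frame: z out
dial=R@dl+C; btn=R@gr+C
if __name__=='__main__':
    print(f.x.round(4));[print((r*.4).round(2).tolist()) for r in res(f.x,True)]
    print('dial panel',dial,'btn',btn)
    for n,i,uv in(('top',0,f5([(181,298),(247,278)])),('scene',1,f4([(543,131),(482,131)]))):
        s=S[n];Dz=dial+Rp[:,2]*.028;o=np.array(s['extrinsics'])[:3,3]-f.x[3+3*i:6+3*i]
        dd=pts(s,uv,np.ones(2))-np.array(s['extrinsics'])[:3,3];t=((Dz-o)@Rp[:,2])/(dd@Rp[:,2]);W=(o+dd*t[:,None]-Dz)@Rp
        a=W[0]-W[1];print(n,W.round(4).tolist(),np.degrees(np.arctan2(a[1],a[0])),np.degrees(np.arctan2(W[0,1],W[0,0])))
E
python3 fit.py
```

```text
[ 5.858e-01 -3.320e-02 -1.000e-02  1.900e-03 -3.000e-04 -4.000e-03
 -1.900e-03  3.000e-04 -2.500e-03]
[[-0.82, -0.66], [0.54, -0.85], [0.68, 0.45], [-0.88, 1.0], [0.2, 0.14], [0.27, 0.04]]
[[0.35, 0.98], [-0.31, -0.2], [-0.0, -0.72], [-0.6, -0.74], [-0.37, -0.65], [0.12, -2.05], [1.04, 1.53], [-0.35, 1.52]]
dial panel [0.58231827 0.01478817 0.07129469] btn [ 0.55924212 -0.11098788  0.08978658]
top [[-0.0073, 0.0281, -0.0], [-0.0009, 0.0017, -0.0]] 103.57706930633084 104.53773022322314
scene [[-0.0093, 0.0274, -0.0], [-0.0007, 0.0022, -0.0]] 108.82678956457515 108.75930816384688
```

```bash
cat > plan.py <<'E'
from fit import *
from scipy.spatial.transform import Rotation as Ro
def tgt(th,bx,by,h):  # tool at bar angle th (deg, panel frame), bar coords, TCP height above panel
    B=Rp@Rz(np.radians(th)); return dial+B@[bx,by,h], B@np.diag([1,-1,-1.])
def cur():
    s=manip.sense(); return np.array(s['tcp_pos']),Ro.from_quat(s['tool_rot']).as_matrix()
def rows(a,b,n,g=-1):
    (p,R0),(q,R1)=a,b; rv=Ro.from_matrix(R0.T@R1).as_rotvec()/n; D=Ro.from_rotvec(rv).as_matrix()
    out=[];R=R0
    for i in range(n):
        out.append([*((R.T@(q-p))/n).round(4),*np.degrees(rv).round(2),g]);R=R@D
    print(str([[float(x) for x in r] for r in out]).replace(' ',''));return b
E
python3 - <<'E'
from plan import *
a=cur();t=tgt(105,.018,.034,.13);print(a[0],t[0]);rows(a,t,18)
E
```

```text
[0.23078688 0.58016529 0.24442752] [0.52290212 0.02396818 0.19280785]
[[-0.0265,-0.0227,0.0029,-0.44,-0.38,2.98,-1.0],[-0.0276,-0.0213,0.0029,-0.44,-0.38,2.98,-1.0],[-0.0287,-0.0199,0.0029,-0.44,-0.38,2.98,-1.0],[-0.0297,-0.0184,0.003,-0.44,-0.38,2.98,-1.0],[-0.0306,-0.0168,0.0031,-0.44,-0.38,2.98,-1.0],[-0.0314,-0.0152,0.0032,-0.44,-0.38,2.98,-1.0],[-0.0321,-0.0136,0.0033,-0.44,-0.38,2.98,-1.0],[-0.0327,-0.0119,0.0034,-0.44,-0.38,2.98,-1.0],[-0.0333,-0.0102,0.0035,-0.44,-0.38,2.98,-1.0],[-0.0338,-0.0085,0.0037,-0.44,-0.38,2.98,-1.0],[-0.0341,-0.0068,0.0038,-0.44,-0.38,2.98,-1.0],[-0.0344,-0.005,0.004,-0.44,-0.38,2.98,-1.0],[-0.0346,-0.0033,0.0042,-0.44,-0.38,2.98,-1.0],[-0.0347,-0.0015,0.0044,-0.44,-0.38,2.98,-1.0],[-0.0347,0.0003,0.0047,-0.44,-0.38,2.98,-1.0],[-0.0346,0.0021,0.0049,-0.44,-0.38,2.98,-1.0],[-0.0344,0.0038,0.0052,-0.44,-0.38,2.98,-1.0],[-0.0341,0.0056,0.0054,-0.44,-0.38,2.98,-1.0]]
```

Emit:
drive_tool([
  [-0.0265,-0.0227,0.003,-0.44,-0.38,3,-1],
  [-0.0276,-0.0213,0.003,-0.44,-0.38,3,-1],
  [-0.0287,-0.02,0.003,-0.44,-0.38,3,-1],
  [-0.0297,-0.0184,0.003,-0.44,-0.38,3,-1],
  [-0.0306,-0.017,0.003,-0.44,-0.38,3,-1],
  [-0.0314,-0.015,0.003,-0.44,-0.38,3,-1],
  [-0.032,-0.0136,0.0033,-0.44,-0.38,3,-1],
  [-0.0327,-0.012,0.0034,-0.44,-0.38,3,-1],
  [-0.0333,-0.01,0.0035,-0.44,-0.38,3,-1],
  [-0.0338,-0.0085,0.0037,-0.44,-0.38,3,-1],
], newtons=20)

```text
t: 1.1
tcp_pos: [0.3934, 0.2703, 0.2158]
tool_rot: [0.437, 0.898, 0.031, 0.039]
force: [0.5, 0.4, 0.5]
finger_gap: -0.0
gripper_force: 0.0
```

Emit:
drive_tool([
  [-0.034,-0.007,0.0038,-0.44,-0.38,3,-1],
  [-0.0344,-0.005,0.004,-0.44,-0.38,3,-1],
  [-0.0346,-0.0033,0.0042,-0.44,-0.38,3,-1],
  [-0.0347,-0.0015,0.0044,-0.44,-0.38,3,-1],
  [-0.0347,0,0.0047,-0.44,-0.38,3,-1],
  [-0.0346,0.002,0.005,-0.44,-0.38,3,-1],
  [-0.0344,0.004,0.005,-0.44,-0.38,3,-1],
  [-0.034,0.0056,0.0054,-0.44,-0.38,3,-1],
  [0,0,0,0,0,0,-1],
])

```text
t: 2.0
tcp_pos: [0.5242, 0.0207, 0.1923]
tool_rot: [0.614, 0.784, 0.055, 0.07]
force: [0.7, 0.7, -0.3]
finger_gap: 0.001
gripper_force: 0.0
```

```bash
python3 - <<'E'
from plan import *
a=cur();print(a[0],manip.sense()['finger_gap'],manip.sense()['force'])
t=rows(a,tgt(105,.018,.034,.060),2);rows(t,tgt(105,.018,.034,.029),2)
s=snap('scene');cv2.imwrite('pics/s2.png',cv2.resize(s['image'][120:330,190:450,::-1],None,fx=3,fy=2.8))
# predicted pixels of tip centre and of finger block tip corners (half 14.5 in y, 11 in x)
for dx,dy in((0,0),(.011,.0145),(.011,-.0145),(-.011,.0145),(-.011,-.0145)):
    P=a[0]+a[1]@[dx,dy,.014]; p=proj(s,P)[0]; print(dx,dy,((p-[190,120])*[3,2.8]).round(0))
E
```

```text
[0.52423413 0.02067586 0.19234295] 0.0013927570081676097 [ 0.67241271  0.73048996 -0.32596832]
[[0.0017,-0.0003,0.0347,0.12,0.0,-0.28,-1.0],[0.0017,-0.0003,0.0347,0.12,0.0,-0.28,-1.0]]
[[0.0,-0.0,0.0155,0.0,0.0,0.0,-1.0],[0.0,-0.0,0.0155,0.0,0.0,0.0,-1.0]]
0 0 [402. 208.]
0.011 0.0145 [421. 221.]
0.011 -0.0145 [421. 197.]
-0.011 0.0145 [381. 219.]
-0.011 -0.0145 [383. 195.]
```

View pics/s2.png

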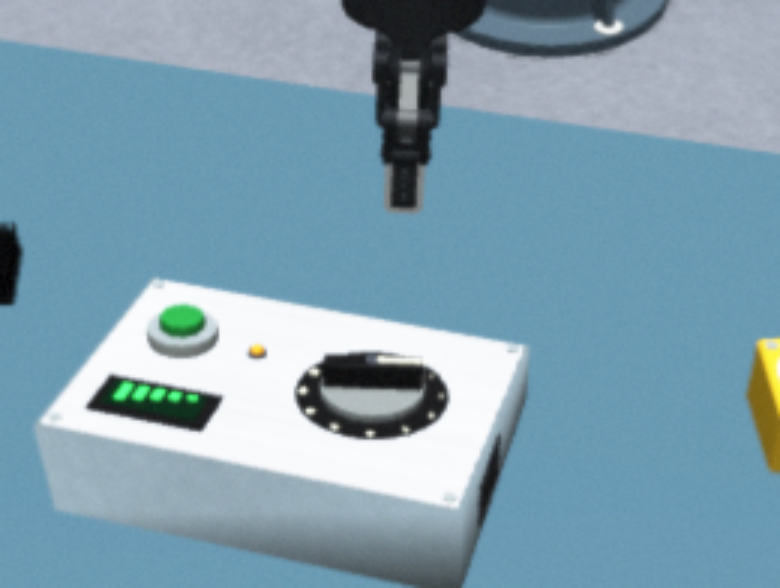

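The closed fingertip hangs over the console's front, its end at about (403,210) in the crop, and the bar is untouched. The tip looks thinner than I assumed, so I'll find contact by force.

Emit:
drive_tool([
  [0.0017,-0.0003,0.0347,0.12,0,-0.28,-1],
  [0.0017,-0.0003,0.0347,0.12,0,-0.28,-1],
  [0,0,0.0155,0,0,0,-1],
  [0,0,0.0155,0,0,0,-1],
  [0,0,0,0,0,0,-1],
])

```text
t: 2.55
tcp_pos: [0.5357, 0.0288, 0.0914]
tool_rot: [0.608, 0.79, 0.051, 0.065]
force: [-0.2, 0.1, -0.2]
finger_gap: 0.002
gripper_force: 0.0
```

```bash
cat > st.py <<'E'
from plan import *
s=manip.sense();p,Rt=cur();B=Rp
l=(p-dial)@B; tx=Rt[:,0]@B
th=np.degrees(np.arctan2(tx[1],tx[0])); b=Rz(np.radians(th)).T@l
print('t',s['t'],'th',th.round(2),'bar xyh mm',(b*1000).round(1),'tilt',(Rt[:,2]@B).round(3),'F tool',(Rt.T@s['force']).round(2))
E
python3 st.py
```

```text
t 2.55 th 105.35 bar xyh mm [24.3 37.5 28. ] tilt [-0.008  0.003 -1.   ] F tool [ 0.13 -0.23  0.18]
```

Emit:
drive_tool([
  [-0.005,0.007,0,0,0,0,-1],
  [0,0.006,0,0,0,0,-1],
  [0,0,0,0,0,0,-1],
])

```text
t: 2.85
tcp_pos: [0.5535, 0.0258, 0.0973]
tool_rot: [0.608, 0.789, 0.054, 0.07]
force: [0.2, -0.2, -0.6]
finger_gap: -0.001
gripper_force: 0.0
```

```bash
python3 st.py
```

```text
t 2.85 th 105.29 bar xyh mm [16.7 20.2 30.6] tilt [ 0.002  0.001 -1.   ] F tool [-0.25  0.03  0.65]
```

Emit:
drive_tool([
  [0,0.0025,0,0,0,0,-1],
  [0,0,0,0,0,0,-1],
])

```text
t: 3.05
tcp_pos: [0.5541, 0.0266, 0.0968]
tool_rot: [0.608, 0.789, 0.053, 0.068]
force: [0.4, -1.1, 0.4]
finger_gap: -0.0
gripper_force: 0.0
```

Emit:
drive_tool([
  [0,0.0025,0,0,0,0,-1],
  [0,0,0,0,0,0,-1],
])

```text
t: 3.25
tcp_pos: [0.5564, 0.0271, 0.0968]
tool_rot: [0.609, 0.789, 0.053, 0.068]
force: [0.3, -0.3, 0.0]
finger_gap: 0.001
gripper_force: 0.0
```

```bash
python3 st.py
```

```text
t 3.25 th 105.27 bar xyh mm [17.3 17.3 29.6] tilt [-0.002  0.002 -1.   ] F tool [-0.39  0.18  0.01]
```

Emit:
drive_tool([
  [0,0.002,0,0,0,0,-1],
  [0,0,0,0,0,0,-1],
])

```text
t: 3.45
tcp_pos: [0.5573, 0.0277, 0.0967]
tool_rot: [0.609, 0.789, 0.052, 0.067]
force: [-1.7, -0.5, 0.7]
finger_gap: 0.004
gripper_force: 0.8
```

Emit:
drive_tool([
  [0,0.002,0,0,0,0,-1],
  [0,0,0,0,0,0,-1],
])

```text
t: 3.65
tcp_pos: [0.5577, 0.028, 0.0967]
tool_rot: [0.608, 0.789, 0.051, 0.066]
force: [-5.6, -4.2, 2.7]
finger_gap: -0.001
gripper_force: 2.6
```

Emit:
drive_tool([
  [0,0.002,0,0,0,0,-1],
  [0,0,0,0,0,0,-1],
])

```text
t: 3.85
tcp_pos: [0.5584, 0.0286, 0.0967]
tool_rot: [0.609, 0.789, 0.05, 0.065]
force: [-5.8, -3.3, 2.5]
finger_gap: -0.0
gripper_force: 3.3
```

```bash
python3 st.py
```

```text
t 3.85 th 105.29 bar xyh mm [18.1 15.  29.2] tilt [-0.01   0.002 -1.   ] F tool [-1.84 -5.98 -3.45]
```

Contact is at a bar offset of about 16 mm with 6 N. Now I sweep round the dial's axis.

Emit:
drive_tool([
  [0.00104,0.0013,0,0,0,4,-1],
  [0.00104,0.0013,0,0,0,4,-1],
  [0.00104,0.0013,0,0,0,4,-1],
  [0.00104,0.0013,0,0,0,4,-1],
  [0.00104,0.0013,0,0,0,4,-1],
  [0.00104,0.0013,0,0,0,4,-1],
  [0.00104,0.0013,0,0,0,4,-1],
  [0.00104,0.0013,0,0,0,4,-1],
  [0,0,0,0,0,0,-1],
])

```text
t: 4.75
tcp_pos: [0.567, 0.0378, 0.0979]
tool_rot: [0.803, 0.591, 0.065, 0.047]
force: [-6.8, -0.3, 2.2]
finger_gap: 0.001
gripper_force: 3.3
```

```bash
python3 st.py
```

```text
t 4.75 th 73.21 bar xyh mm [18.8 16.9 28.9] tilt [-0.013  0.003 -1.   ] F tool [-2.22 -6.   -3.29]
```

Emit:
drive_tool([
  [0.00104,0.0014,0,0,0,4,-1],
  [0.00104,0.0014,0,0,0,4,-1],
  [0.00104,0.0014,0,0,0,4,-1],
  [0.00104,0.0014,0,0,0,4,-1],
  [0.00104,0.0014,0,0,0,4,-1],
  [0.00104,0.0014,0,0,0,4,-1],
  [0.00104,0.0014,0,0,0,4,-1],
  [0.00104,0.0014,0,0,0,4,-1],
  [0.00104,0.0014,0,0,0,4,-1],
  [0,0,0,0,0,0,-1],
])

```text
t: 5.75
tcp_pos: [0.585, 0.0392, 0.1011]
tool_rot: [0.946, 0.314, 0.08, 0.025]
force: [-3.7, 5.1, 0.1]
finger_gap: 0.003
gripper_force: 2.5
```

```bash
python3 st.py;python3 - <<'E'
from h import *
s=snap('top');cv2.imwrite('pics/t3.png',cv2.resize(s['image'][190:260,280:350,::-1],None,fx=8,fy=8,interpolation=cv2.INTER_CUBIC))
s=snap('scene')
a=cv2.imread('pics/t3.png');b=cv2.resize(s['image'][230:290,275:355,::-1],None,fx=7,fy=7,interpolation=cv2.INTER_CUBIC)
c=np.zeros((560,1120,3),np.uint8);c[:,:560]=a;c[:420,560:]=b;cv2.imwrite('pics/t3.png',cv2.resize(c,(800,400)))
E
```

```text
t 5.75 th 37.26 bar xyh mm [20.8 14.9 29. ] tilt [-0.007  0.004 -1.   ] F tool [ 0.15 -6.27 -0.73]
```

View pics/t3.png

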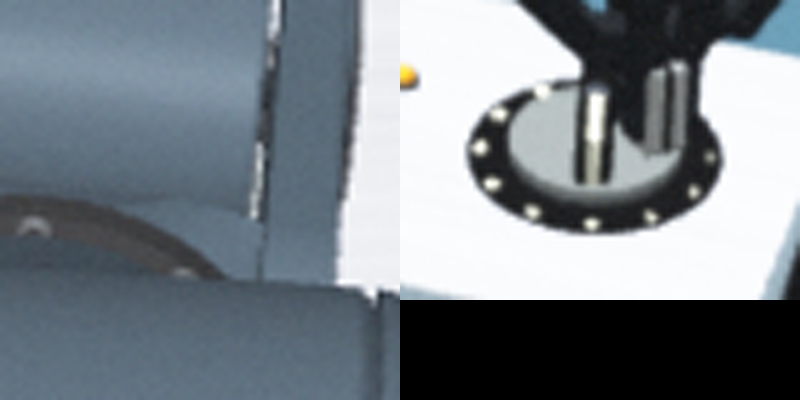

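The scene crop shows the pointer line running from (597,95) to (592,180), with the finger to its right around (665,110). I'll compute its angle.

```bash
cat > ang.py <<'E'
from plan import *
s=S['scene']
def ang(uv):
    Dz=dial+Rp[:,2]*.028;E=np.array(s['extrinsics'])[:3,3];o=E-f.x[6:9]
    dd=pts(s,uv,np.ones(len(uv)))-E;t=((Dz-o)@Rp[:,2])/(dd@Rp[:,2]);W=(o+dd*t[:,None]-Dz)@Rp
    a=W[1]-W[0];print((W*1000).round(1).tolist(),np.degrees(np.arctan2(a[1],a[0])))
if __name__=='__main__':
    k=lambda l:[(275+(x-400)/5,230+y/5) for x,y in l]
    ang(k([(597,95),(592,155)]));ang(k([(597,95),(592,180)]))
    for th in(105,75,45,15,-15):
        B=Rp@Rz(np.radians(th));P=[dial+B@[r,0,.028]+f.x[6:9] for r in(.002,.027)]
        print(th,((proj(s,P)-[275,230])*5+[400,0]).round(0).tolist())
E
python3 ang.py|tail -7
```

```text
[[4.3, 2.3, -0.0], [37.5, 10.5, -0.0]] 13.785274975740816
[[4.3, 2.3, -0.0], [50.5, 14.4, 0.0]] 14.615468007386966
105 [[600.0, 87.0], [671.0, 90.0]]
75 [[599.0, 89.0], [661.0, 113.0]]
45 [[597.0, 90.0], [632.0, 129.0]]
15 [[594.0, 90.0], [592.0, 134.0]]
-15 [[591.0, 90.0], [553.0, 126.0]]
```

The bar is at 15°, which is three clicks, after a snap with the tool at 37°. The next snap should come with the tool near 6°.

Emit:
drive_tool([
  [0.001,0.0014,0,0,0,4,-1],
  [0.001,0.0014,0,0,0,4,-1],
  [0.001,0.0014,0,0,0,4,-1],
  [0.001,0.0014,0,0,0,4,-1],
  [0.001,0.0014,0,0,0,4,-1],
  [0.001,0.0014,0,0,0,4,-1],
  [0,0,0,0,0,0,-1],
  [0,0,0,0,0,0,-1],
])

```text
t: 6.65
tcp_pos: [0.596, 0.0337, 0.1034]
tool_rot: [0.99, 0.111, 0.085, 0.009]
force: [-1.2, 4.4, -1.0]
finger_gap: 0.008
gripper_force: 2.2
```

```bash
python3 st.py
```

```text
t 6.65 th 13.37 bar xyh mm [22.7 14.1 29.3] tilt [-0.002  0.003 -1.   ] F tool [-0.36 -4.56  0.75]
```

Emit:
drive_tool([
  [0.0005,0.0011,0,0,0,3,-1],
  [0,0,0,0,0,0,-1],
  [0,0,0,0,0,0,-1],
])

```text
t: 6.95
tcp_pos: [0.5967, 0.0331, 0.1036]
tool_rot: [0.993, 0.085, 0.086, 0.007]
force: [-1.2, 7.2, -0.3]
finger_gap: -0.002
gripper_force: 3.2
```

Emit:
drive_tool([
  [0.0005,0.0011,0,0,0,3,-1],
  [0,0,0,0,0,0,-1],
  [0,0,0,0,0,0,-1],
])

```text
t: 7.25
tcp_pos: [0.5973, 0.0326, 0.1037]
tool_rot: [0.995, 0.059, 0.086, 0.004]
force: [0.0, 8.3, -1.4]
finger_gap: 0.003
gripper_force: 4.1
```

```bash
python3 st.py
```

```text
t 7.25 th 7.31 bar xyh mm [22.4 15.3 29.3] tilt [-0.002  0.004 -1.   ] F tool [ 0.78 -8.22  1.39]
```

Emit:
drive_tool([
  [0,0.001,0,0,0,1,-1],
  [0,0,0,0,0,0,-1],
])

```text
t: 7.45
tcp_pos: [0.5977, 0.0318, 0.1038]
tool_rot: [0.995, 0.05, 0.086, 0.003]
force: [0.6, 7.8, -0.7]
finger_gap: 0.001
gripper_force: 3.9
```

Emit:
drive_tool([
  [0,0.001,0,0,0,1,-1],
  [0,0,0,0,0,0,-1],
])

```text
t: 7.65
tcp_pos: [0.5984, 0.0289, 0.1041]
tool_rot: [0.995, 0.042, 0.087, 0.004]
force: [0.5, -1.2, 0.1]
finger_gap: 0.002
gripper_force: 0.0
```

Emit:
drive_tool([
  [0,0.001,0,0,0,1,-1],
  [0,0,0,0,0,0,-1],
])

```text
t: 7.85
tcp_pos: [0.5981, 0.0274, 0.104]
tool_rot: [0.996, 0.032, 0.086, 0.003]
force: [0.3, -0.2, -0.5]
finger_gap: -0.001
gripper_force: 0.1
```

```bash
python3 st.py
```

```text
t 7.85 th 4.27 bar xyh mm [22.  11.2 29.5] tilt [-0.002  0.001 -1.   ] F tool [0.16 0.19 0.59]
```

The force dropped to zero, so the bar has snapped to the next click. I back off, rise and check.

Emit:
drive_tool([
  [0,-0.008,0,0,0,0,-1],
  [0,-0.008,0,0,0,0,-1],
  [0,0,-0.03,0,0,0,-1],
  [0,0,-0.04,0,0,0,-1],
  [0,0,0,0,0,0,-1],
])

```text
t: 8.35
tcp_pos: [0.5869, 0.0447, 0.1773]
tool_rot: [0.995, 0.033, 0.09, 0.003]
force: [1.0, 0.3, -0.4]
finger_gap: -0.0
gripper_force: 0.0
```

```bash
python3 st.py;python3 - <<'E'
from h import *
s=snap('scene')
cv2.imwrite('pics/t4.png',cv2.resize(s['image'][230:290,275:355,::-1],None,fx=5,fy=5,interpolation=cv2.INTER_CUBIC))
E
```

```text
t 8.35 th 4.35 bar xyh mm [ 24.8  28.2 103.6] tilt [ 0.006  0.001 -1.   ] F tool [ 0.91 -0.2   0.6 ]
```

View pics/t4.png

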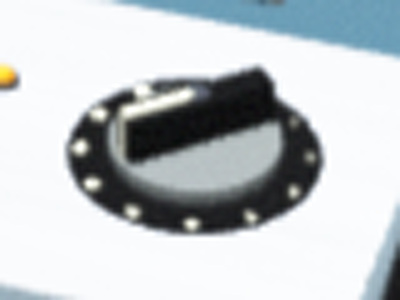

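```bash
python3 - <<'E'
from plan import *
s=S['scene']
for th in(-15,-45,-75):
    B=Rp@Rz(np.radians(th));P=[dial+B@[r,0,.028]+f.x[6:9] for r in(.002,.029,-.029)]
    print(th,((proj(s,P)-[275,230])*5).round(0).tolist())
E
```

```text
-15 [[191.0, 90.0], [149.0, 129.0], [237.0, 47.0]]
-45 [[189.0, 88.0], [120.0, 109.0], [266.0, 65.0]]
-75 [[188.0, 87.0], [111.0, 84.0], [277.0, 90.0]]
```

The pointer now runs from (195,92) to (122,112), which matches -45°. That is five clicks, one too far, because the finger's contact was thicker than I assumed. I'll push the tail gently to bring it back one click, and check the angle by code.

```bash
cat > det.py <<'E'
from plan import *
def score(im,th):
    B=Rp@Rz(np.radians(th));s=S['scene'];v=[]
    g=cv2.cvtColor(im,cv2.COLOR_RGB2GRAY).astype(np.float32)
    for y,w in((0,1),(.0045,-.5),(-.0045,-.5)):
        P=np.array([dial+B@[r,y,.028]+f.x[6:9]+Rp@[.003,.0,0] for r in np.linspace(.008,.025,12)])
        q=proj(s,P).astype(np.float32);v.append(w*cv2.remap(g,q[:,0],q[:,1],1).mean())
    return sum(v)
def best(im):
    a=np.arange(130,-140,-3);sc=[score(im,t) for t in a];o=np.argsort(sc)[::-1][:4];print('angle',[(int(a[i]),int(sc[i])) for i in o])
if __name__=='__main__':
    import sys
    if len(sys.argv)>1: best(cv2.imread('pics/scene.png')[:,:,::-1]);best(S['scene']['image'])
    else: best(snap('scene')['image'])
E
python3 det.py x
python3 - <<'E'
from plan import *
a=cur();t=rows(a,tgt(-45,-.020,.036,.100),8);rows(t,tgt(-45,-.020,.036,.030),3)
E
```

```text
angle [(109, 83), (106, 81), (112, 75), (103, 64)]
angle [(-47, 115), (-50, 107), (-44, 104), (-53, 80)]
[[-0.0012,-0.0013,0.0002,-0.02,-0.02,6.17,-1.0],[-0.0013,-0.0012,0.0002,-0.02,-0.02,6.17,-1.0],[-0.0014,-0.001,0.0002,-0.02,-0.02,6.17,-1.0],[-0.0015,-0.0009,0.0002,-0.02,-0.02,6.17,-1.0],[-0.0016,-0.0007,0.0002,-0.02,-0.02,6.17,-1.0],[-0.0017,-0.0005,0.0002,-0.02,-0.02,6.17,-1.0],[-0.0017,-0.0003,0.0002,-0.02,-0.02,6.17,-1.0],[-0.0017,-0.0002,0.0002,-0.02,-0.02,6.17,-1.0]]
[[-0.0,0.0,0.0233,0.0,0.0,0.0,-1.0],[-0.0,0.0,0.0233,0.0,0.0,0.0,-1.0],[-0.0,0.0,0.0233,0.0,0.0,0.0,-1.0]]
```

Detector works.

Emit:
drive_tool([
  [-0.0012,-0.0013,0,0,0,6.2,-1],
  [-0.0013,-0.0012,0,0,0,6.2,-1],
  [-0.0014,-0.001,0,0,0,6.2,-1],
  [-0.0015,-0.0009,0,0,0,6.2,-1],
  [-0.0016,-0.0007,0,0,0,6.2,-1],
  [-0.0017,-0.0005,0,0,0,6.2,-1],
  [-0.0017,-0.0003,0,0,0,6.2,-1],
  [-0.0017,0,0,0,0,6.2,-1],
  [0,0,0,0,0,0,-1],
])

```text
t: 9.3
tcp_pos: [0.5737, 0.0543, 0.1696]
tool_rot: [0.918, -0.388, 0.078, -0.033]
force: [-0.9, 0.1, 0.4]
finger_gap: 0.002
gripper_force: 0.0
```

```bash
python3 st.py
```

```text
t 9.3 th -45.29 bar xyh mm [-22.3  33.6  98.4] tilt [-0.005  0.002 -1.   ] F tool [-0.61  0.5  -0.5 ]
```

Emit:
drive_tool([
  [0,0,0.0235,0,0,0,-1],
  [0,0,0.0235,0,0,0,-1],
  [0,0,0.0235,0,0,0,-1],
  [0,0,0,0,0,0,-1],
  [0,0,0,0,0,0,-1],
])

```text
t: 9.8
tcp_pos: [0.5863, 0.054, 0.1008]
tool_rot: [0.918, -0.388, 0.078, -0.033]
force: [-0.2, -0.1, 1.3]
finger_gap: 0.003
gripper_force: 0.0
```

```bash
python3 st.py; python3 det.py
```

```text
t 9.8 th -45.25 bar xyh mm [-21.8  33.8  28.4] tilt [-0.004  0.002 -1.   ] F tool [ 0.09  0.07 -1.33]
angle [(-47, 115), (-50, 107), (-44, 104), (-53, 80)]
```

Emit:
drive_tool([
  [0,0.005,0,0,0,0,-1],
  [0,0.005,0,0,0,0,-1],
  [0,0,0,0,0,0,-1],
])

```text
t: 10.15
tcp_pos: [0.5795, 0.0463, 0.1011]
tool_rot: [0.917, -0.389, 0.08, -0.034]
force: [-0.0, -0.3, -0.2]
finger_gap: 0.002
gripper_force: 0.0
```

Emit:
drive_tool([
  [0,0.002,0,0,0,0,-1],
  [0,0,0,0,0,0,-1],
])

```text
t: 10.35
tcp_pos: [0.5792, 0.0459, 0.1008]
tool_rot: [0.917, -0.389, 0.08, -0.034]
force: [0.8, 3.0, 2.4]
finger_gap: 0.003
gripper_force: 2.0
```

Emit:
drive_tool([
  [0,0.002,0,0,0,0,-1],
  [0,0,0,0,0,0,-1],
])

```text
t: 10.55
tcp_pos: [0.5779, 0.045, 0.1005]
tool_rot: [0.917, -0.389, 0.08, -0.035]
force: [1.5, 5.7, 2.9]
finger_gap: 0.003
gripper_force: 2.9
```

Emit:
drive_tool([
  [0,0.002,0,0,0,0,-1],
  [0,0,0,0,0,0,-1],
])

```text
t: 10.75
tcp_pos: [0.575, 0.0429, 0.0995]
tool_rot: [0.918, -0.388, 0.079, -0.033]
force: [0.1, 0.2, 0.2]
finger_gap: -0.001
gripper_force: 0.0
```

```bash
python3 st.py; python3 det.py
```

```text
t 10.75 th -45.27 bar xyh mm [-21.8  17.9  29.1] tilt [-0.003  0.002 -1.   ] F tool [-0.04 -0.27 -0.17]
angle [(-14, 145), (-11, 133), (-17, 124), (-8, 93)]
```

The bar is at -15°, four clicks. I back off, then move over to the button.

Emit:
drive_tool([
  [0,-0.007,0,0,0,0,-1],
  [0,-0.007,0,0,0,0,-1],
  [0,0,-0.03,0,0,0,-1],
  [0,0,-0.03,0,0,0,-1],
  [0,0,0,0,0,0,-1],
  [0,0,0,0,0,0,-1],
])

```text
t: 11.4
tcp_pos: [0.5757, 0.0525, 0.161]
tool_rot: [0.917, -0.388, 0.08, -0.034]
force: [-0.4, -0.0, 0.1]
finger_gap: 0.003
gripper_force: 0.0
```

```bash
python3 det.py; python3 - <<'E'
from plan import *
a=cur();P=btn+[.0015,.001,0];n=Rp[:,2];R1=a[1]
R1=tgt(-45,0,0,0)[1]
t=rows(a,(P+n*(.014+.05),R1),5);rows(t,(P+n*.022,R1),2)
E
```

```text
angle [(-14, 147), (-11, 141), (-17, 121), (-8, 104)]
[[0.0197,0.0264,0.0005,0.01,0.04,-0.06,-1.0],[0.0196,0.0264,0.0006,0.01,0.04,-0.06,-1.0],[0.0196,0.0264,0.0006,0.01,0.04,-0.06,-1.0],[0.0196,0.0265,0.0006,0.01,0.04,-0.06,-1.0],[0.0195,0.0265,0.0006,0.01,0.04,-0.06,-1.0]]
[[-0.0,0.0,0.021,0.0,0.0,0.0,-1.0],[-0.0,0.0,0.021,0.0,0.0,0.0,-1.0]]
```

Emit:
drive_tool([
  [0.0197,0.0264,0,0,0,0,-1],
  [0.0196,0.0264,0,0,0,0,-1],
  [0.0196,0.0264,0,0,0,0,-1],
  [0.0196,0.0265,0,0,0,0,-1],
  [0.0195,0.0265,0,0,0,0,-1],
  [0,0,0,0,0,0,-1],
  [0,0,0,0,0,0,-1],
])

```text
t: 12.15
tcp_pos: [0.5481, -0.1104, 0.1544]
tool_rot: [0.917, -0.389, 0.078, -0.034]
force: [0.6, -0.5, -0.8]
finger_gap: 0.002
gripper_force: 0.0
```

```bash
cat > bt.py <<'E'
from plan import *
p,Rt=cur();s=manip.sense();P=btn+[.0015,.001,0];print(((p-P)@Rp*1000).round(1),'tool',(Rt.T@(P-p)*1000).round(1),'F',(Rt.T@s['force']).round(1))
E
python3 bt.py
```

```text
[-1.3 -0.5 65.8] tool [ 0.9 -1.3 65.8] F [0.7 0.1 0.9]
```

Emit:
drive_tool([
  [0.001,-0.001,0.022,0,0,0,-1],
  [0,0,0.022,0,0,0,-1],
  [0,0,0.004,0,0,0,-1],
  [0,0,0,0,0,0,-1],
])

```text
t: 12.55
tcp_pos: [0.5577, -0.1085, 0.1075]
tool_rot: [0.918, -0.388, 0.077, -0.034]
force: [0.1, -1.0, 0.5]
finger_gap: -0.001
gripper_force: 0.0
```

Emit:
drive_tool([
  [0,0,0.003,0,0,0,-1],
  [0,0,0,0,0,0,-1],
])

```text
t: 12.75
tcp_pos: [0.5591, -0.1097, 0.1062]
tool_rot: [0.918, -0.388, 0.079, -0.034]
force: [0.2, 0.2, -0.8]
finger_gap: 0.004
gripper_force: 0.0
```

Emit:
drive_tool([
  [0,0,0.003,0,0,0,-1],
  [0,0,0,0,0,0,-1],
])

```text
t: 12.95
tcp_pos: [0.5599, -0.1101, 0.1032]
tool_rot: [0.917, -0.388, 0.08, -0.034]
force: [0.8, 0.5, 1.5]
finger_gap: -0.002
gripper_force: 0.8
```

Emit:
drive_tool([
  [0,0,0.002,0,0,0,-1],
  [0,0,0,0,0,0,-1],
])

```text
t: 13.15
tcp_pos: [0.5602, -0.1101, 0.1012]
tool_rot: [0.917, -0.389, 0.08, -0.034]
force: [0.6, 1.0, 3.5]
finger_gap: 0.001
gripper_force: 1.5
```

```bash
python3 bt.py
```

```text
[ 1.5 -0.1 11.3] tool [-1.1  1.  11.3] F [ 0.1 -1.6 -3.3]
```

Force is 3.5 N, so the button is partly in. I continue until it meets the hard stop.

Emit:
drive_tool([
  [0,0,0.002,0,0,0,-1],
  [0,0,0,0,0,0,-1],
])

```text
t: 13.35
tcp_pos: [0.5606, -0.1101, 0.0991]
tool_rot: [0.917, -0.388, 0.08, -0.034]
force: [-0.2, 1.9, 4.9]
finger_gap: 0.004
gripper_force: 2.3
```

Emit:
drive_tool([
  [0,0,0.0015,0,0,0,-1],
  [0,0,0,0,0,0,-1],
])

```text
t: 13.55
tcp_pos: [0.5607, -0.1101, 0.0986]
tool_rot: [0.917, -0.388, 0.08, -0.034]
force: [-0.8, 2.0, 12.3]
finger_gap: -0.001
gripper_force: 6.0
```

Emit:
drive_tool([
  [0,0,0.0015,0,0,0,-1],
  [0,0,0,0,0,0,-1],
])

```text
t: 13.75
tcp_pos: [0.5607, -0.1101, 0.0984]
tool_rot: [0.917, -0.388, 0.08, -0.034]
force: [-5.6, 1.9, 21.7]
finger_gap: 0.001
gripper_force: 11.3
```

```bash
python3 bt.py
```

```text
[ 1.5 -0.1  8.5] tool [-1.1  1.   8.5] F [ -2.6  -0.  -22.4]
```

The button is hard against its stop, fully in. I retreat and check.

Emit:
drive_tool([
  [0,0,-0.006,0,0,0,-1],
  [0,0,-0.02,0,0,0,-1],
  [0,0,-0.04,0,0,0,-1],
  [0,0,-0.04,0,0,0,-1],
  [0,0,0,0,0,0,-1],
  [0,0,0,0,0,0,-1],
  [0,0,0,0,0,0,-1],
])

```text
t: 14.45
tcp_pos: [0.5414, -0.1097, 0.199]
tool_rot: [0.918, -0.389, 0.078, -0.034]
force: [0.5, -0.6, -0.6]
finger_gap: -0.001
gripper_force: 0.0
```

```bash
python3 bt.py; python3 det.py; python3 - <<'E'
import numpy as np,cv2
a=np.load('scene.npz')['image'][215:335,195:375,::-1];cv2.imwrite('pics/e.png',cv2.resize(a,None,fx=4,fy=4,interpolation=cv2.INTER_CUBIC))
E
```

```text
[-0.000e+00  1.000e-01  1.109e+02] tool [  0.8  -0.2 110.9] F [0.7 0.2 0.7]
angle [(-14, 147), (-11, 141), (-17, 122), (-8, 104)]
```

View pics/e.png

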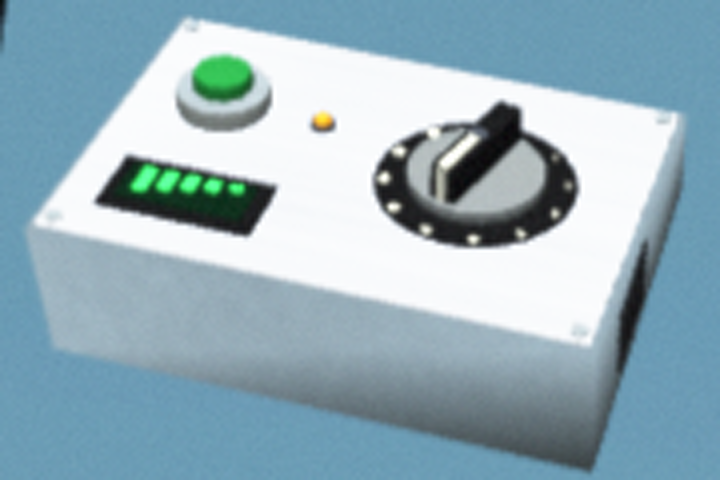

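The final picture shows the pointer on the sixth dot (425,230), up from the second, so four clicks. The green button is back out at (222,76) and the arm is clear.

```bash
python3 -c "
from station import manip
print(manip.sign_off())"
```

```text
the job is handed in; nothing more can be done
None
```

I handed the job in with the dial four clicks clockwise of its start and the green button pressed to its stop and released; the dial first went one click too far, so I pushed it back before pressing the button.

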